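# Clamp a microscope objective in its bench fixture

## Robot

A 6-joint arm with a two-finger parallel gripper is mounted at the origin on the work surface. World frame = base frame: x ahead of the robot, y to its left, z up, the work surface at z = 0. Lengths are in m, angles in rad, forces in N, time in s.
With the tool pointing down it reaches from about 0.25 to 0.775 m from the base axis. Payload 4 kg.
Tool frame: the origin (TCP) lies at the centre of the arm's flange, where the gripper is bolted on; the fingertips stand ahead of it and the grasp point (between the pads) lies 180 mm ahead of it (robot.tcp_to_tips is the z of the fingertips in the tool frame, in m); z points along the fingers, y is the direction in which the jaws open and shut (so a half turn about z gives the same grasp; the last joint's range is limited). The gripper opens to 94 mm and grips with 3 to 60 N. Pads are 16 mm wide; open, the fingers measure 119 mm over their backs; the gripper's body (75 mm by 177 mm) begins 78 mm behind the grasp point.
Start: joints at [1.229, 0.087, 1.371, -0, 1.684, -0.103], TCP at [0.13, 0.534, 0.405] pointing down, gripper open.
Joint ranges: [-3.1, 3.1], [-0.76, 2.03], [0.27, 2.55], [-1.08, 4.22], [0.17, 2.65], [-2.57, 2.57]. Speed limits (rad/s): [2.79, 2.79, 3.14, 3.14, 3.14, 3.14].

## Interface

Orientations are given as [roll, pitch, yaw] about the fixed x, y, z axes, in that order (R = Rz(yaw) Ry(pitch) Rx(roll)).
In Python, from bench import robot gives the robot as it stands.
- The arm moves only by the tool move_arm, never from a script. Its argument "increments" is a list that holds one entry, the list of rows, each a list of 7 numbers: the opening, from 0 (shut) to 1 (fully open), then the shift along the tool's x, y, z as a fraction of full scale, then the turn, a rotation vector about the tool's x, y, z as a fraction of full scale. In form: [[[jaw, dx, dy, dz, rx, ry, rz], ...]]. A call has 1 to 8 rows; each row is the pose to reach, as a shift and turn from the pose commanded when the call began, along the tool's axes at that moment; what a row does not reach only later rows make up. Full scale, the value 1, is 0.1 m for a shift and pi/2 rad for a turn. A row lasts 1/12 s, in which the tool goes at most 41.7 mm and 7.16 degrees, less where a joint would pass 70% of its speed; a pose out of reach is approached as far as the arm can. A call with a number of a shift or a turn outside -1 to 1 is refused whole. A call with a gripper value outside its range is refused whole. The fingers move at their own pace and stop on an object; the grip force is fixed at half the most. Time passes only in rows, so rows that repeat a pose let the fingers close. It gives the time, the measured TCP pose, the force and the opening at its end, in the units of the state.
- robot.get_obs(): the state, without advancing time (a new reading comes with each control period).
- robot.snapshot(name): name is "scene" or "top"; returns (picture, depth): 480x640x3 uint8, red, green, blue; 480x640 float32, m along the optical axis (not along the pixel's ray), 0 where there is no reading.
- robot.camera_params(name): a dict with "mtx" (3x3 intrinsics, pixels), "R" (3x3) and "t" (3): a world point X has camera coordinates R X + t. Camera axes: x right, y down, z forward; pixel columns grow to the right and rows downward; lengths in m; the calibration is good to about 2 mm. A picture is of the moment at which its call begins. camera_params takes no time and is no camera call.
- robot.close_job(): hands the job in, once; it reports no verdict.
The state is a dict: "time": time; "joint_positions": joint angles; "qvel": joint speeds; "joint_torque": joint torques, N m; "tool_pos": TCP position; "ee_rot": TCP orientation; "wrist_force": force on the tool from outside, world axes, zero at the start; "wrist_torque": the same for the moment, N m; "width": finger opening in m.
Only numpy, scipy, OpenCV 4.12 (cv2) and the standard library are available. Lean on these libraries where they do the work, as an engineer would, in place of code of your own. Each camera call takes 0.05 s, during which the arm holds its last target.

## Task

Set the tall metal objective lens, brass end down, into the round hole of the aluminium clamping fixture, lowering it gently until its collar sits flat on the plate. Then push the fixture's lever through its quarter turn until its arm bears firmly on the tip of the stop screw, with a push on the handle of about 10 N: do not slam or force it. Leave the lens seated and the lever resting against the screw, and leave the eyepiece, screwdriver and rubber cap where they are.

Things in the scene. Friction and masses are not known exactly. Their poses are not given: they have to be found in the camera images.
- fixture: aluminium plate 140 (x) x 180 (y) x 26 mm high, bolted to the bench. Origin at the centre of its underside, z up. Hole (the nest) at x 0, y -50 mm; lever pivot at x 0, y +10 mm; stop block at x +34, y +80 mm. Plate yaw within 0.3 rad of the robot's frame
- nest (a point): centre of the mouth of the nest, a round through hole of diameter 26 mm in the plate, at the level of the plate's top (26 mm above the bench), its edge chamfered 2 mm
- lever: steel swing lever on a vertical axis. Origin on the axis at the plate's top; z up. Handle arm, a bar 14 mm wide, 10.5 to 18.5 mm above the plate, 100 mm along its own -x; hold-down finger, level with it, 43.5 mm along +x. Starts open, arm near the plate's -x (up to 0.3 rad on); closes clockwise seen from above, arm ending near the plate's +y. Stays where it is left: stiff
- lever_grip (a point): centre of the top of the lever's handle, an upright black round post of diameter 18 mm, 95 mm from the lever's axis; its top is 70 mm above the plate (96 mm above the bench), its foot on the arm 18 mm above the plate. Friction asks a steady push of about 2 to 3 N here to close the lever; a light spring helps it on and keeps it on the stop once pressed there
- objective: the lens: turned metal part 70 mm high, about 140 g. Origin at the centre of its underside, z up. Brass spigot of diameter 24 mm from 0 to 20 mm (chamfered foot), steel collar of diameter 44 mm from 20 to 28 mm, steel barrel of diameter 26 mm from 28 to 62 mm, tapering nose to 70 mm; the lever's finger passes 2.5 mm over a seated collar. Seated, its origin is 20 mm below the plate's top
- eyepiece: bystander: black stepped eyepiece 44 mm high, 32 mm diameter, no collar, standing on the bench; may be in either of two places. Origin at its underside
- screwdriver: bystander: red-handled screwdriver, 180 mm long, lying on the bench
- rubber_cap: bystander: black rubber cap, diameter 34 mm, 14 mm high, lying on the bench beyond the fixture
- stop_block: dark block 24 x 18 x 24 mm high fixed on the plate; origin at its foot's centre, axes as the plate's. A rigid set screw of diameter 8 mm, 14.5 mm above the plate, points to the plate's -x and stops the arm's flank 70 mm from the lever's axis. It is screwed out differently each time, its tip 20 to 37 mm from the block's centre (not measured: to be felt), so the arm stops 81 to 96 degrees from the plate's -x
Mind the look-alikes: they are no part of the job. Of the things like the objective, leave any that is red; of the rest the larger one is meant.

How it is judged:
On the way, in this order (a step that is already met when the one before it is completed fails the run):
1. the objective sits fully home in the nest: upright, its collar flat on the plate (horizontal distance between objective and nest below 0.003 m and z of objective in the frame of nest below -0.018 m and angle between objective's own z axis and vertical below 0.05 rad), for 0.2 s.
2. the lever's arm is pressed on the stop screw with at least 4 N (contact force between lever and stop_block above 4 N), for 0.2 s.
At the end, for the whole second after the job is handed in: the objective is at rest in the nest, within 3 mm of its centre, its collar within 2 mm of the plate and upright within 0.05 rad; the lever is at rest, in contact with the stop screw (all of step 1 and contact force between lever and stop_block above 0.3 N and linear speed of objective below 0.01 m/s and angular speed of lever below 0.05 rad/s); the robot touches nothing.
It fails at once if the lever is forced or slammed on the stop screw: more than 20 N between them (contact force between lever and stop_block above 20 N).
It fails at once if the objective is dropped or forced into the fixture: more than 30 N between them (contact force between objective and fixture above 30 N).
It fails at once if a bystander is moved by more than 20 mm (distance of any of eyepiece, screwdriver, rubber_cap from where it was at the start of the episode above 0.02 m).
It also fails if it takes over 67 s, if anything falls off the work surface, if the arm or the gripper's body presses on something with over 40 N, if the wrist force passes 120 N, or if a joint passes its speed limit or range.

## Working session

There is one attempt and no reset: what is moved stays moved. The work goes in short steps, Python scripts to look and compute and a tool call to move; the robot and the scene stay as the last step left them, time stands still between calls to the robot, and variables do not carry over. Pictures are saved under pics/ and viewed, and the job is handed in when it is done.

Besides the shell and the picture viewer there is one more tool, called after "Request:" in YAML: its name, and indented under it one key for each argument. move_arm: Moves the arm, as the interface text tells. Its arguments: {"type":"object","properties":{"increments":{"type":"array","items":{"type":"array","items":{"type":"array","items":{"type":"number","minimum":-1,"maximum":1}}}}},"required":["increments"]}

```bash
mkdir -p pics; ls; python3 - <<'E'
from bench import robot
import cv2,numpy as np
print(robot.get_obs())
for n in("scene","top"):
    p,d=robot.snapshot(n); cv2.imwrite(f"pics/{n}0.png",p[:,:,::-1]); np.savez(f"pics/{n}0.npz",p=p,d=d); print(n,robot.camera_params(n))
E
```

```text
pics
{'time': 0.0, 'joint_positions': array([ 1.22893183e+00,  8.79373117e-02,  1.37226180e+00, -4.14667917e-05,
        1.68359186e+00, -1.03059636e-01]), 'qvel': array([ 0.00056334, -0.00118592, -0.00058419,  0.00067588, -0.00229463,
        0.00078243]), 'joint_torque': array([-1.01571608e-03, -3.40180349e+01, -3.02423608e+01,  7.15838489e-02,
        3.31166026e-02, -1.82460717e-04]), 'tool_pos': array([0.13004677, 0.53428172, 0.40350954]), 'ee_rot': array([-3.13940176e+00, -1.85162313e-04,  2.90278297e+00]), 'wrist_force': array([-0.24843574, -0.70653251, -0.32904652]), 'wrist_torque': array([-0.01082467, -0.03363354,  0.03046273]), 'width': 0.09425147805946474}
scene {'mtx': array([[523.57217193,   0.        , 313.26936237],
       [  0.        , 523.57217193, 242.4011287 ],
       [  0.        ,   0.        ,   1.        ]]), 'R': array([[ 0.79421832,  0.60743873,  0.01534437],
       [ 0.3953749 , -0.49744226, -0.77215923],
       [-0.46140648,  0.61932979, -0.63524379]]), 't': array([-0.46067967, -0.14450688,  1.39122566])}
top {'mtx': array([[456.03884637,   0.        , 317.61083528],
       [  0.        , 456.03884637, 237.66992991],
       [  0.        ,   0.        ,   1.        ]]), 'R': array([[ 0.02774582, -0.99960203,  0.00509422],
       [-0.99732187, -0.02802681, -0.06755438],
       [ 0.06767027, -0.00320622, -0.99770259]]), 't': array([-0.0045038 ,  0.57474043,  1.14549363])}
```

View pics/scene0.png

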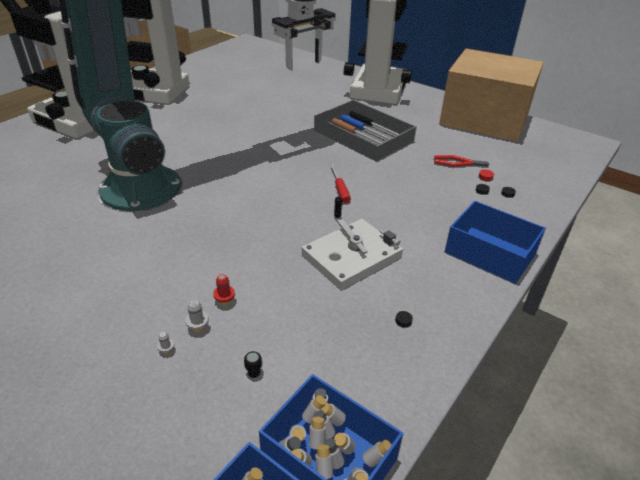

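View pics/top0.png

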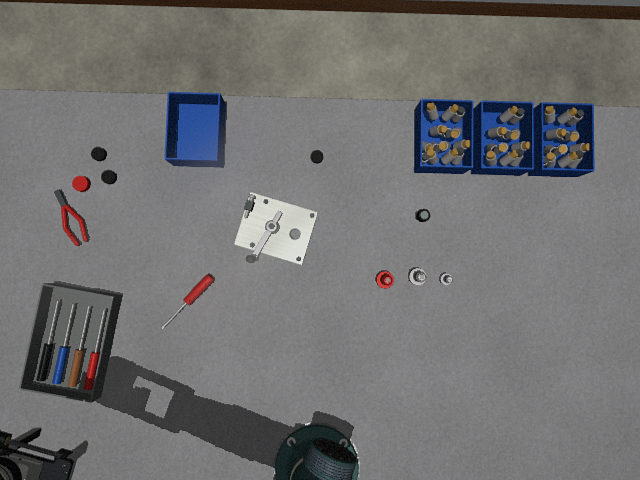

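The things that could be taken for the objective in the top view are the red lens (385,279), the large silver one (417,276) and the small silver one (446,279). In the scene view they are at (224,290), (196,318) and (165,345). I choose the large silver one and will check it in a close crop.

```bash
cat > h.py <<'E'
import numpy as np,cv2
from bench import robot
def proj(n,X):
    c=robot.camera_params(n);x=np.atleast_2d(X)@c['R'].T+c['t'];u=x@c['mtx'].T;return u[:,:2]/u[:,2:]
def at_z(n,uv,z):
    c=robot.camera_params(n);r=c['R'].T@np.linalg.inv(c['mtx'])@np.array([uv[0],uv[1],1.]);o=-c['R'].T@c['t'];return o+r*(z-o[2])/r[2]
def pts(n,d):
    c=robot.camera_params(n);v,u=np.mgrid[:480,:640];r=np.stack([u,v,np.ones_like(u)],-1)@np.linalg.inv(c['mtx']).T*d[...,None]
    return (r-c['t'])@c['R']
E
python3 - <<'E'
import cv2
from h import *
t=cv2.imread('pics/top0.png');s=cv2.imread('pics/scene0.png')
a=cv2.resize(t[180:280,225:325],(400,400),interpolation=3); b=cv2.resize(t[240:310,375:465],None,fx=4.4,fy=4.4,interpolation=3)
c=cv2.resize(s[260:370,140:250],(400,400),interpolation=3); d=cv2.resize(s[190:290,295:415],None,fx=3.33,fy=3.33,interpolation=3)
cv2.imwrite('pics/c1.png',np.hstack([a,cv2.resize(b,(400,311))[:311] if 0 else cv2.copyMakeBorder(cv2.resize(b,(400,311)),0,89,0,0,0)]))
cv2.imwrite('pics/c2.png',np.hstack([c,cv2.copyMakeBorder(cv2.resize(d,(400,333)),0,67,0,0,0)]))
for n,boxes in(('top',{'red':(370,262,402,296),'big':(404,262,432,292),'small':(436,268,458,290)}),):
    D=np.load(f'pics/{n}0.npz');P=pts(n,D['d'])
    for k,(x0,y0,x1,y1) in boxes.items():
        q=P[y0:y1,x0:x1].reshape(-1,3)
        for lo,hi in((.015,.035),(.035,.09)):
            m=(q[:,2]>lo)&(q[:,2]<hi);
            if m.sum():print(k,lo,m.sum(),q[m].mean(0),q[m].min(0),q[m].max(0))
E
```

```text
red 0.015 141 [ 0.47427703 -0.15740715  0.02744278] [ 0.45400533 -0.18199209  0.02247251] [ 0.49458759 -0.13897423  0.03401221]
red 0.035 97 [ 0.47405906 -0.15806159  0.06508187] [ 0.46275299 -0.17046463  0.03820093] [ 0.48501796 -0.14789741  0.07379271]
big 0.015 133 [ 0.48451233 -0.23693356  0.02747447] [ 0.46374965 -0.26259824  0.01912302] [ 0.50446512 -0.22077529  0.03499748]
big 0.035 107 [ 0.48359401 -0.24008049  0.06384132] [ 0.47192286 -0.25496542  0.03574508] [ 0.4946979  -0.22968122  0.07463618]
small 0.015 68 [ 0.48020818 -0.31269167  0.02050322] [ 0.46573974 -0.33065289  0.01523498] [ 0.49380884 -0.30235114  0.03380346]
small 0.035 46 [ 0.47928126 -0.31579858  0.04526122] [ 0.47148023 -0.32522904  0.03629134] [ 0.48661631 -0.30919857  0.05359386]
```

View pics/c1.png

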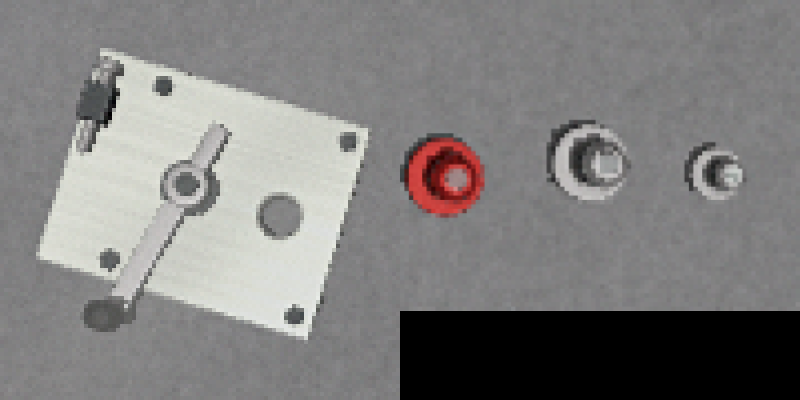

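View pics/c2.png

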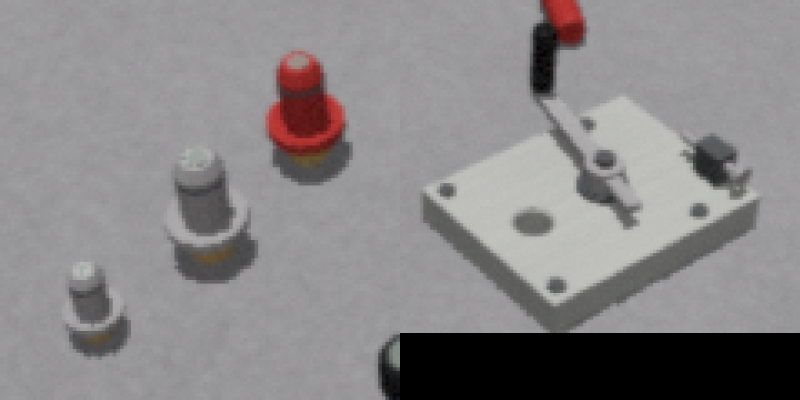

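The crops show three standing lenses, all brass end down. The middle one, silver with the widest collar and about 74 mm high by depth, is the target. The red lens and the small silver one are look-alikes. The nest is at about (295,234) in the top view, the pivot at (271,226) and the black grip at (251,258). Next come sub-pixel fits in both cameras.

```bash
python3 - <<'E'
from h import *
def blob(n,box,f,z,name):
    p=np.load(f'pics/{n}0.npz')['p'].astype(int);x0,y0,x1,y1=box
    m=f(p[y0:y1,x0:x1]).astype(np.uint8)
    k,l,s,c=cv2.connectedComponentsWithStats(m,connectivity=4);i=1+np.argmax(s[1:,4])
    uv=c[i]+[x0,y0];print(n,name,uv.round(2),s[i],at_z(n,uv,z).round(4));return m
dark=lambda q:q.mean(2)<165
blob('top',(286,225,304,243),dark,.026,'hole')
D=blob('scene',(326,250,345,264),dark,.026,'hole');
for b,nm in(((262,198,270,205),'b'),((308,211,316,219),'b'),((248,240,257,249),'b'),((294,254,303,263),'b')): blob('top',b,dark,.026,nm)
# plate outline top
p=np.load('pics/top0.npz')['p'].astype(int);m=(p[180:280,225:325].mean(2)>170).astype(np.uint8)
c,_=cv2.findContours(cv2.morphologyEx(m,cv2.MORPH_CLOSE,np.ones((5,5))),0,1);c=max(c,key=cv2.contourArea);r=cv2.minAreaRect(c);bp=cv2.boxPoints(r)+[225,180]
for q in bp: print('corner',q,at_z('top',q,.026).round(4))
ctr=bp.mean(0);print('ctr',at_z('top',ctr,.026))
# objective collar model in the images: print local intensity
p=np.load('pics/top0.npz')['p'].astype(int).mean(2).astype(int);print(p[264:290,404:432])
for n in('top','scene'):
  for nm,z in(('collar',.028),('top',.07)):
    print(n,nm,proj(n,[[.484,-.239,z]]))
E
```

```text
top hole [294.44 233.65] [  3   3  12  12 102] [0.5828 0.0707 0.026 ]
scene hole [334.55 256.33] [ 3  2 13  9 87] [0.5837 0.0715 0.026 ]
top b [265.33 200.95] [ 1  1  5  5 21] [0.6643 0.1476 0.026 ]
top b [311.5 215. ] [ 2  2  4  5 20] [0.6316 0.0287 0.026 ]
top b [251.9  244.43] [ 2  2  5  6 21] [0.5523 0.1776 0.026 ]
top b [298.21 258.37] [ 2  2  5  5 19] [0.5203 0.0592 0.026 ]
corner [232.04234695 248.67959595] [0.5402 0.2275 0.026 ]
corner [249.62526321 191.13549805] [0.6885 0.1886 0.026 ]
corner [317.3316803  211.82357025] [0.6402 0.0141 0.026 ]
corner [299.74876404 269.36766815] [0.4927 0.0545 0.026 ]
ctr [0.59002373 0.12114497 0.026     ]
[[127 127 130 129 125 128 123 126 122 130 127 127 129 132 127 124 128 126
  129 125 123 128 126 124 127 128 122 126]
 [124 121 121 123 125 124 124 127 128 130 130 130 128 122 130 126 124 127
  129 128 127 129 130 126 127 125 127 130]
 [125 125 124 128 124 126 127 128 129 127 130 132 133 134 125 129 125 129
  132 127 126 131 130 128 126 129 129 132]
 [132 128 131 131 124 128 130 127 130  77  68  69  70  64  64 122 132 133
  136 136 131 131 129
[... 2058 characters left out ...]
38 122 133 135 137 141 133
  134 123 127 127 127 124 125 122 127 128]
 [128 121 121 123 125 124 123 126 123 131 131 125 124 124 125 127 124 128
  125 127 127 128 128 128 124 126 129 130]
 [131 126 127 122 121 122 123 122 124 133 127 130 130 130 132 130 126 124
  127 130 126 128 130 126 121 123 127 125]
 [127 127 125 121 120 122 126 128 127 130 128 129 131 131 129 131 130 128
  125 130 129 131 127 130 126 128 134 134]
 [127 133 126 126 123 121 124 125 120 122 132 131 127 128 130 133 128 126
  126 125 129 130 129 130 127 127 129 134]]
top collar [[415.853802   276.03784751]]
top top [[419.65329696 276.32079586]]
scene collar [[197.78850032 317.70182204]]
scene top [[194.9757229  302.35377174]]
```

```bash
cat >> h.py <<'E'
def ring(c,r,z,k=72):
    a=np.linspace(0,2*np.pi,k);return np.c_[c[0]+r*np.cos(a),c[1]+r*np.sin(a),0*a+z]
def over(n,img,rings,box,f):
    x0,y0,x1,y1=box;o=cv2.resize(img[y0:y1,x0:x1],None,fx=f,fy=f,interpolation=0)
    for R,col in rings:
        q=(proj(n,R)-[x0,y0]+.5)*f
        cv2.polylines(o,[q.round().astype(int)],False,col,1)
    return o
E
python3 - <<'E'
from h import *
O=(.4838,-.2437);N=(.5832,.0711);yaw=-.268
py=np.array([-np.sin(yaw),np.cos(yaw)]);px=np.array([np.cos(yaw),np.sin(yaw)])
piv=N+.06*py;C=N+.05*py
cor=[np.r_[C+a*.07*px+b*.09*py,.026] for a,b in((1,1),(1,-1),(-1,-1),(-1,1),(1,1))]
rs=[(ring(O,.022,.028),(0,0,255)),(ring(O,.013,.062),(0,255,0)),(ring(O,.012,0),(255,0,0)),(ring(N,.015,.026),(0,0,255)),(ring(piv,.011,.045),(0,255,0)),(np.array(cor),(255,0,0))]
a=[]
for n,b1,b2 in(('top',(400,258,440,298),(222,183,322,283)),('scene',(175,290,225,340),(295,195,415,295))):
    im=np.load(f'pics/{n}0.npz')['p'][:,:,::-1].copy()
    A=over(n,im,rs,b1,7);B=over(n,im,rs,b2,4)
    a.append(np.hstack([cv2.resize(A,(300,300)),cv2.copyMakeBorder(cv2.resize(B,None,fx=300/B.shape[0],fy=300/B.shape[0]),0,0,0,max(0,400-int(B.shape[1]*300/B.shape[0])),0)[:,:400]]))
cv2.imwrite('pics/o1.png',np.vstack(a))
# lever grip by depth
for n in('top','scene'):
    P=pts(n,np.load(f'pics/{n}0.npz')['d']).reshape(-1,3);I=np.load(f'pics/{n}0.npz')['p'].reshape(-1,3).mean(1)
    m=(np.hypot(P[:,0]-.53,P[:,1]-.18)<.06)&(P[:,2]>.055)&(P[:,2]<.11);q=P[m];print(n,len(q),q.mean(0),q.min(0),q.max(0))
E
```

```text
top 59 [0.51554858 0.17225055 0.08862811] [0.50695362 0.16549681 0.05569056] [0.52421225 0.18154425 0.09889234]
scene 132 [0.51944877 0.17125274 0.07899085] [0.50644698 0.16360088 0.05500159] [0.52659234 0.18211162 0.09824781]
```

View pics/o1.png

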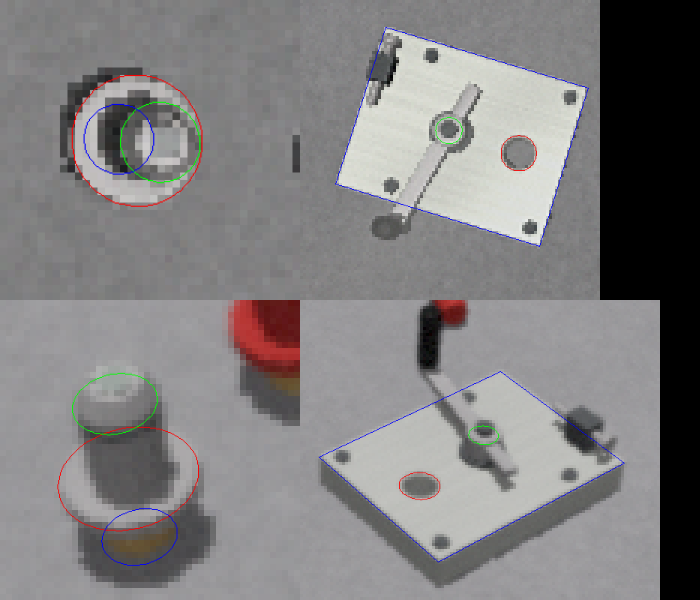

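The overlays agree in both cameras to about 1–2 mm:
- **Objective:** (0.484, -0.244), with the 44 mm collar ring matching.
- **Nest:** (0.583, 0.071), plate yaw -0.268.
- **Lever grip:** (0.516, 0.172), about 94 mm from the pivot, as specified.

Now I approach the objective with the jaws along the plate's x.

```bash
cat > nx.py <<'E'
import sys,numpy as np
from scipy.spatial.transform import Rotation as Ro
from bench import robot
# usage: nx.py x y z yaw : shift/turn in full-scale units from measured pose to target
a=list(map(float,sys.argv[1:5]));o=robot.get_obs();R=Ro.from_euler('xyz',o['ee_rot'])
d=np.array(a[:3])-o['tool_pos'];s=R.inv().apply(d)/.1
T=Ro.from_euler('xyz',[np.pi,0,a[3]]);r=(R.inv()*T).as_rotvec()/(np.pi/2)
print('t',o['time'].__round__(2),'pos',o['tool_pos'].round(4),'rpy',o['ee_rot'].round(4),'w',round(o['width'],4),'F',o['wrist_force'].round(2),'J',o['joint_positions'].round(2))
print('shift',s.round(3),'turn',r.round(4),'shift at target frame',(T.inv().apply(d)/.1).round(3))
E
python3 nx.py .484 -.2437 .32 1.30;python3 -c "from bench import robot;print(robot.tcp_to_tips)"
```

```text
t 0.1 pos [0.1301 0.5343 0.4037] rpy [-3.1397e+00 -2.0000e-04  2.9028e+00] w 0.0939 F [-0.51 -0.53 -0.14] J [ 1.23  0.09  1.37  0.    1.68 -0.1 ]
shift [-5.279 -6.72   0.849] turn [-1.1000e-03  9.0000e-04  1.0203e+00] shift at target frame [-6.55   5.491  0.837]
0.1992
```

Request:
move_arm:
  increments:
    - [[0.5,-0.2,-0.25,0.0,0,0,0.06],[0.5,-0.45,-0.55,0.0,0,0,0.13],[0.5,-0.7,-0.8,0.0,0,0,0.2],[0.5,-0.79,-1.0,0.1,0,0,0.26]]

```text
time: 0.43
tool_pos: [0.1847, 0.4169, 0.3959]
ee_rot: [3.139, 0.001, 2.487]
wrist_force: [0.6, -0.0, 0.6]
width: 0.0707
```

```bash
python3 nx.py .484 -.2437 .32 1.30
```

```text
t 0.43 pos [0.1847 0.4169 0.3959] rpy [3.1386e+00 1.3000e-03 2.4874e+00] w 0.0707 F [ 0.63 -0.03  0.58] J [ 1.03 -0.12  1.6  -0.    1.67  0.11]
shift [-6.394 -3.423  0.756] turn [ 2.200e-03 -4.000e-04  7.559e-01] shift at target frame [-5.564  4.651  0.759]
```

Request:
move_arm:
  increments:
    - [[0.5,-0.35,-0.19,0.0,0,0,0.07],[0.5,-0.7,-0.37,0.0,0,0,0.14],[0.5,-1.0,-0.54,0.1,0,0,0.21]]

```text
time: 0.68
tool_pos: [0.2309, 0.3136, 0.3857]
ee_rot: [3.139, -0.0, 2.16]
wrist_force: [0.7, 0.5, -0.3]
width: 0.051
```

```bash
python3 nx.py .484 -.2437 .32 1.30
```

```text
t 0.68 pos [0.2309 0.3136 0.3857] rpy [ 3.1386 -0.      2.1596] w 0.051 F [ 0.69  0.49 -0.3 ] J [ 0.79 -0.28  1.74 -0.    1.67  0.2 ]
shift [-6.04  -0.992  0.654] turn [ 0.0018 -0.0008  0.5473] shift at target frame [-4.693  3.93   0.657]
```

Request:
move_arm:
  increments:
    - [[0.5,-0.35,-0.06,0.0,0,0,0.07],[0.5,-0.7,-0.11,0.0,0,0,0.14],[0.5,-1.0,-0.16,0.1,0,0,0.21]]

```text
time: 0.93
tool_pos: [0.2736, 0.2216, 0.3758]
ee_rot: [3.138, -0.001, 1.829]
wrist_force: [0.6, 0.9, -0.5]
width: 0.0469
```

```bash
python3 nx.py .484 -.2437 .32 1.30
```

```text
t 0.93 pos [0.2736 0.2216 0.3758] rpy [ 3.1381e+00 -6.0000e-04  1.8290e+00] w 0.0469 F [ 0.64  0.93 -0.45] J [ 0.52 -0.37  1.83 -0.    1.68  0.26]
shift [-5.037  0.844  0.559] turn [ 0.0021 -0.0009  0.3368] shift at target frame [-3.921  3.273  0.558]
```

Request:
move_arm:
  increments:
    - [[0.5,-0.35,0.06,0.0,0,0,0.07],[0.5,-0.7,0.11,0.0,0,0,0.14],[0.5,-1.0,0.17,0.1,0,0,0.21]]

```text
time: 1.18
tool_pos: [0.316, 0.1294, 0.3659]
ee_rot: [3.138, -0.001, 1.499]
wrist_force: [-0.1, -0.1, 0.4]
width: 0.0474
```

```bash
python3 nx.py .484 -.2437 .32 1.30
```

```text
t 1.18 pos [0.316  0.1294 0.3659] rpy [ 3.1380e+00 -9.0000e-04  1.4989e+00] w 0.0474 F [-0.13 -0.09  0.44] J [ 0.22 -0.39  1.86 -0.    1.67  0.29]
shift [-3.601  1.942  0.463] turn [ 0.0022 -0.0008  0.1266] shift at target frame [-3.146  2.617  0.459]
```

Request:
move_arm:
  increments:
    - [[0.5,-0.33,0.18,0.0,0,0,0.06],[0.5,-0.66,0.36,0.0,0,0,0.1266],[0.5,-1.0,0.54,0.1,0,0,0.1266]]

```text
time: 1.43
tool_pos: [0.3634, 0.0261, 0.356]
ee_rot: [3.138, -0.001, 1.303]
wrist_force: [0.0, 0.8, -0.7]
width: 0.0469
```

```bash
python3 nx.py .484 -.2437 .32 1.30
```

```text
t 1.43 pos [0.3634 0.0261 0.356 ] rpy [ 3.1378e+00 -1.1000e-03  1.3026e+00] w 0.0469 F [ 0.    0.79 -0.68] J [-0.08 -0.33  1.84  0.    1.63  0.18]
shift [-2.283  1.877  0.365] turn [ 0.0024 -0.0007  0.0016] shift at target frame [-2.277  1.884  0.36 ]
```

Request:
move_arm:
  increments:
    - [[0.5,-0.32,0.26,0.0,0.0024,0,0.0016],[0.5,-0.64,0.53,0.0,0.0024,0,0.0016],[0.5,-1.0,0.82,0.1,0.0024,0,0.0016],[0.5,-1.0,0.82,0.1,0.0024,0,0.0016]]

```text
time: 1.77
tool_pos: [0.4169, -0.0947, 0.3428]
ee_rot: [-3.136, 0.002, 1.297]
wrist_force: [-0.7, 0.5, -0.4]
width: 0.0469
```

Request:
move_arm:
  increments:
    - [[0.5,-0.32,0.26,0.0,0,0,0],[0.5,-0.64,0.53,0.0,0,0,0],[0.5,-1.0,0.82,0.1,0,0,0],[0.5,-1.0,0.82,0.1,0,0,0]]

```text
time: 2.1
tool_pos: [0.4695, -0.2123, 0.3318]
ee_rot: [-3.135, 0.001, 1.299]
wrist_force: [-0.2, 0.1, 0.7]
width: 0.0472
```

```bash
python3 nx.py .484 -.2437 .32 1.30
```

```text
t 2.1 pos [ 0.4695 -0.2123  0.3318] rpy [-3.1355e+00  1.3000e-03  1.2993e+00] w 0.0472 F [-0.24  0.13  0.69] J [-0.53  0.04  1.57 -0.    1.54 -0.26]
shift [-0.264  0.224  0.117] turn [-0.0039  0.0008 -0.0005] shift at target frame [-0.264  0.223  0.118]
```

Request:
move_arm:
  increments:
    - [[0.5,-0.264,0.224,0.117,-0.002,0,0],[0.5,-0.264,0.224,0.117,-0.002,0,0],[0.5,-0.264,0.224,0.117,-0.002,0,0],[0.5,-0.264,0.224,0.117,-0.002,0,0]]

```text
time: 2.43
tool_pos: [0.4828, -0.2386, 0.3221]
ee_rot: [-3.139, -0.001, 1.304]
wrist_force: [-0.2, -0.1, 0.4]
width: 0.0471
```

```bash
python3 nx.py .484 -.2437 .231 1.30
python3 - <<'E'
from h import *
a=[]
for n,b in(('top',(370,230,470,330)),('scene',(150,240,250,340))):
    p,d=robot.snapshot(n);a.append(cv2.resize(p[b[1]:b[3],b[0]:b[2],::-1],(400,400),interpolation=3))
cv2.imwrite('pics/p1.png',np.hstack(a))
E
```

```text
t 2.43 pos [ 0.4828 -0.2386  0.3221] rpy [-3.1393e+00 -1.2000e-03  1.3038e+00] w 0.0471 F [-0.19 -0.06  0.45] J [-0.56  0.09  1.53  0.    1.52 -0.3 ]
shift [-0.047  0.027  0.911] turn [-0.0015 -0.0007  0.0024] shift at target frame [-0.046  0.025  0.911]
```

View pics/p1.png

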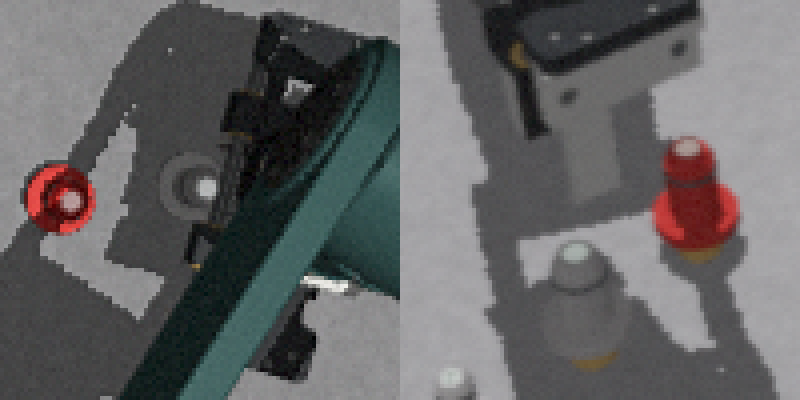

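The scene view shows the gripper above the large silver lens, which stands clear of the red one. I lower around the barrel.

Request:
move_arm:
  increments:
    - [[0.5,-0.047,0.027,0.2,0,0,0.002],[0.5,-0.047,0.027,0.4,0,0,0.002],[0.5,-0.047,0.027,0.6,0,0,0.002],[0.5,-0.047,0.027,0.75,0,0,0.002],[0.5,-0.047,0.027,0.85,0,0,0.002],[0.5,-0.047,0.027,0.85,0,0,0.002]]

```text
time: 3.03
tool_pos: [0.4836, -0.2434, 0.2358]
ee_rot: [-3.137, -0.001, 1.301]
wrist_force: [0.5, -0.3, -0.1]
width: 0.0467
```

```bash
python3 nx.py .484 -.2437 .231 1.30
python3 - <<'E'
from h import *
a=[]
for n,b in(('top',(370,230,470,330)),('scene',(150,240,250,340))):
    p,d=robot.snapshot(n);a.append(cv2.resize(p[b[1]:b[3],b[0]:b[2],::-1],(400,400),interpolation=3))
cv2.imwrite('pics/p2.png',np.hstack(a))
E
```

```text
t 3.03 pos [ 0.4836 -0.2434  0.2358] rpy [-3.1373e+00 -1.3000e-03  1.3014e+00] w 0.0467 F [ 0.45 -0.27 -0.12] J [-0.57  0.16  1.63 -0.    1.35 -0.3 ]
shift [-0.002  0.005  0.048] turn [-0.0027 -0.0008  0.0009] shift at target frame [-0.001  0.005  0.048]
```

View pics/p2.png

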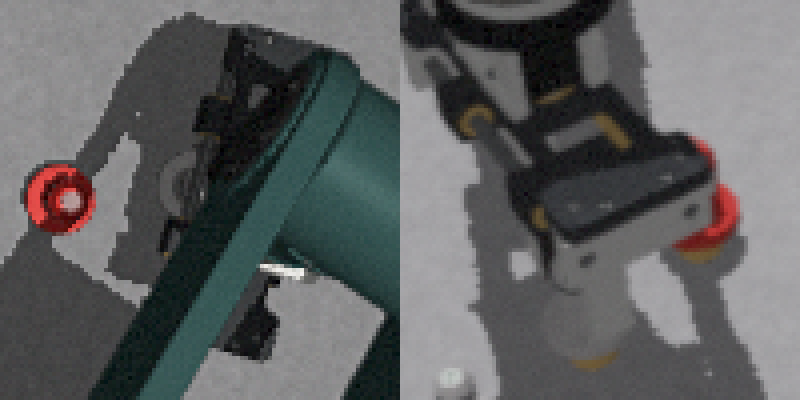

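Request:
move_arm:
  increments:
    - [[0.5,0,0.003,0.04,-0.0025,0,0],[0.5,0,0.003,0.04,-0.0025,0,0],[0.2,0,0.003,0.04,-0.0025,0,0],[0,0,0.003,0.04,-0.0025,0,0],[0,0,0.003,0.04,-0.0025,0,0],[0,0,0.003,0.04,-0.0025,0,0],[0,0,0.003,0.04,-0.0025,0,0],[0,0,0.003,0.04,-0.0025,0,0]]

```text
time: 3.8
tool_pos: [0.4847, -0.245, 0.2339]
ee_rot: [3.138, 0.0, 1.3]
wrist_force: [-0.5, 0.7, 1.7]
width: 0.0256
```

```bash
python3 nx.py .484 -.2437 .33 1.30
```

```text
t 3.8 pos [ 0.4847 -0.245   0.2339] rpy [3.1378e+00 1.0000e-04 1.3002e+00] w 0.0256 F [-0.54  0.66  1.68] J [-0.57  0.17  1.63  0.    1.34 -0.3 ]
shift [ 0.01  -0.007 -0.961] turn [0.0024 0.0001 0.0001] shift at target frame [ 0.01  -0.011 -0.961]
```

Request:
move_arm:
  increments:
    - [[0,0,0,-0.1,0,0,0],[0,0,0,-0.35,0,0,0],[0,0,0,-0.7,0,0,0],[0,0,0,-0.96,0,0,0],[0,0,0,-0.96,0,0,0],[0,0,0,-0.96,0,0,0]]

```text
time: 4.3
tool_pos: [0.4846, -0.2449, 0.3317]
ee_rot: [3.134, 0.001, 1.3]
wrist_force: [-0.2, -0.2, -2.0]
width: 0.0256
```

```bash
python3 nx.py .5832 .0711 .33 1.30
python3 - <<'E'
from h import *
a=[]
for n,b in(('top',(370,230,470,330)),('scene',(150,200,250,300))):
    p,d=robot.snapshot(n);a.append(cv2.resize(p[b[1]:b[3],b[0]:b[2],::-1],(400,400),interpolation=3))
cv2.imwrite('pics/p3.png',np.hstack(a))
E
```

```text
t 4.3 pos [ 0.4846 -0.2449  0.3317] rpy [3.1340e+00 1.2000e-03 1.3003e+00] w 0.0256 F [-0.16 -0.16 -2.01] J [-0.57  0.09  1.51  0.    1.53 -0.3 ]
shift [3.309 0.105 0.014] turn [0.0048 0.0008 0.0002] shift at target frame [3.309 0.104 0.017]
```

View pics/p3.png

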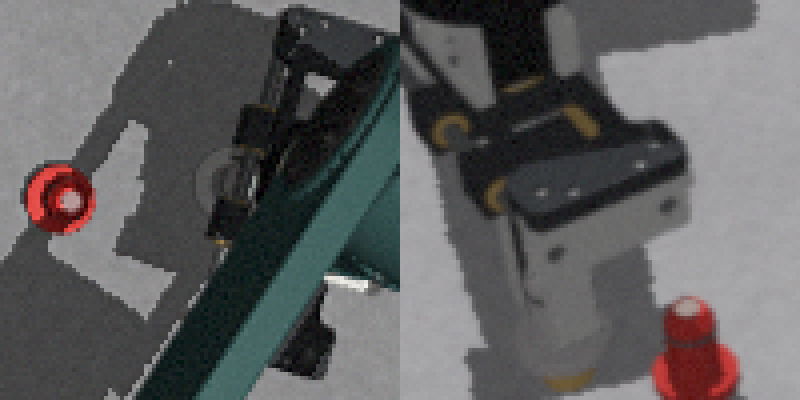

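Request:
move_arm:
  increments:
    - [[0,0.25,0.01,0,0.002,0,0],[0,0.6,0.02,0,0.004,0,0],[0,0.95,0.03,0,0.004,0,0],[0,1.0,0.03,0,0.004,0,0]]

```text
time: 4.73
tool_pos: [0.5143, -0.1451, 0.3267]
ee_rot: [-3.133, -0.004, 1.305]
wrist_force: [-0.6, -0.2, -0.8]
width: 0.0254
```

Request:
move_arm:
  increments:
    - [[0,0.35,0.01,0,0,0,0],[0,0.7,0.02,0,0,0,0],[0,1.0,0.03,0,0,0,0]]

```text
time: 4.98
tool_pos: [0.5433, -0.0522, 0.327]
ee_rot: [-3.134, -0.0, 1.3]
wrist_force: [-0.3, 0.4, -1.3]
width: 0.0254
```

Request:
move_arm:
  increments:
    - [[0,0.35,0.01,0,0,0,0],[0,0.7,0.02,0,0,0,0],[0,1.0,0.03,0,0,0,0],[0,1.0,0.03,0,0,0,0]]

```text
time: 5.32
tool_pos: [0.5735, 0.0462, 0.3267]
ee_rot: [-3.134, -0.002, 1.306]
wrist_force: [-0.1, -0.1, -1.4]
width: 0.0254
```

```bash
python3 nx.py .5832 .0711 .30 1.30
```

```text
t 5.32 pos [0.5735 0.0462 0.3267] rpy [-3.134e+00 -1.900e-03  1.306e+00] w 0.0254 F [-0.07 -0.11 -1.38] J [-0.02  0.17  1.43  0.    1.55  0.25]
shift [0.265 0.03  0.268] turn [-0.0049 -0.0012  0.0038] shift at target frame [0.265 0.026 0.267]
```

Request:
move_arm:
  increments:
    - [[0,0.15,0.02,0.1,-0.004,0,0.002],[0,0.25,0.028,0.24,-0.004,0,0.002],[0,0.25,0.028,0.24,-0.004,0,0.002],[0,0.25,0.028,0.24,-0.004,0,0.002],[0,0.25,0.028,0.24,-0.004,0,0.002]]

```text
time: 5.73
tool_pos: [0.5823, 0.0643, 0.3048]
ee_rot: [3.14, 0.001, 1.296]
wrist_force: [-0.7, -0.9, -1.7]
width: 0.0259
```

```bash
python3 nx.py .5832 .0711 .26 1.30
python3 - <<'E'
from h import *
a=[]
o=robot.get_obs();z=o['tool_pos'][2]-.234;yaw=o['ee_rot'][2]
c=o['tool_pos'][:2]+.001*np.array([np.cos(yaw),np.sin(yaw)])
rs=[(ring(c,.012,z),(255,0,0)),(ring(c,.022,z+.02),(0,0,255)),(ring((.5832,.0711),.015,.026),(0,255,0))]
for n,b in(('top',(240,180,340,280)),('scene',(285,190,365,270))):
    p,d=robot.snapshot(n);p=p[:,:,::-1].copy();np.savez(f'pics/{n}1.npz',p=p,d=d)
    a.append(cv2.resize(np.vstack([cv2.resize(over(n,p,[],b,5),(400,300)),cv2.resize(over(n,p,rs,b,5),(400,300))]),(400,600)) if 0 else np.vstack([cv2.resize(over(n,p,[],b,5),(300,300)),cv2.resize(over(n,p,rs,b,5),(300,300))]))
cv2.imwrite('pics/p4.png',np.hstack(a))
E
```

```text
t 5.73 pos [0.5823 0.0643 0.3048] rpy [3.1400e+00 1.2000e-03 1.2964e+00] w 0.0259 F [-0.73 -0.85 -1.71] J [ 0.01  0.21  1.44 -0.    1.5   0.29]
shift [ 0.068 -0.01   0.448] turn [ 0.001   0.0007 -0.0023] shift at target frame [ 0.068 -0.009  0.448]
```

View pics/p4.png

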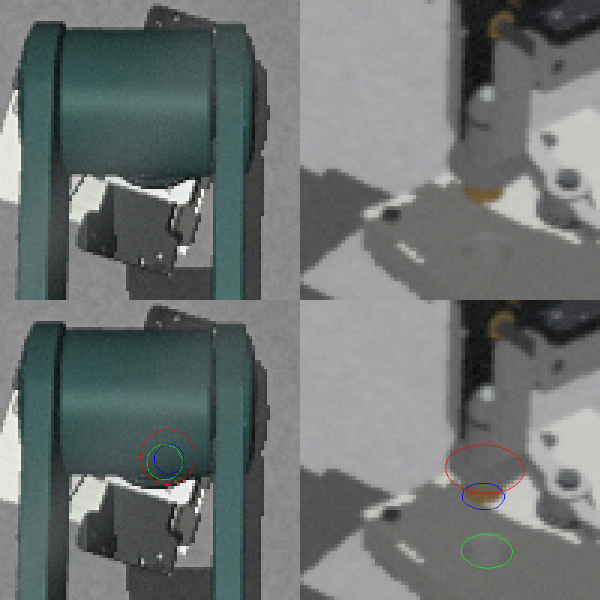

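The overlay in the scene view agrees with the held lens's collar and spigot to about 1 px. I close the last few millimetres and descend to just above the hole.

Request:
move_arm:
  increments:
    - [[0,0.056,-0.01,0.1,0,0,-0.002],[0,0.056,-0.01,0.2,0,0,-0.002],[0,0.056,-0.01,0.3,0,0,-0.002],[0,0.056,-0.01,0.34,0,0,-0.002],[0,0.056,-0.01,0.34,0,0,-0.002],[0,0.056,-0.01,0.34,0,0,-0.002]]

```text
time: 6.33
tool_pos: [0.583, 0.0709, 0.2707]
ee_rot: [3.14, 0.0, 1.3]
wrist_force: [0.1, 0.1, -1.0]
width: 0.0256
```

```bash
python3 nx.py .5832 .0711 .26 1.30
python3 - <<'E'
from h import *
a=[]
o=robot.get_obs();z=o['tool_pos'][2]-.234;yaw=o['ee_rot'][2]
c=o['tool_pos'][:2]+.001*np.array([np.cos(yaw),np.sin(yaw)])
rs=[(ring(c,.012,z),(255,0,0)),(ring(c,.022,z+.02),(0,0,255)),(ring((.5832,.0711),.015,.026),(0,255,0))]
for n,b in(('scene',(295,205,365,275)),):
    p,d=robot.snapshot(n);p=p[:,:,::-1].copy()
    p=np.clip(p*1.5,0,255).astype(np.uint8)
    a=[cv2.resize(over(n,p,[],b,6),(400,400)),cv2.resize(over(n,p,rs,b,6),(400,400))]
cv2.imwrite('pics/p5.png',np.hstack(a))
E
```

```text
t 6.33 pos [0.583  0.0709 0.2707] rpy [3.1397e+00 4.0000e-04 1.3003e+00] w 0.0256 F [ 0.1   0.1  -0.97] J [ 0.02  0.23  1.48 -0.    1.43  0.3 ]
shift [0.003 0.001 0.107] turn [0.0012 0.0003 0.0002] shift at target frame [0.003 0.001 0.107]
```

View pics/p5.png

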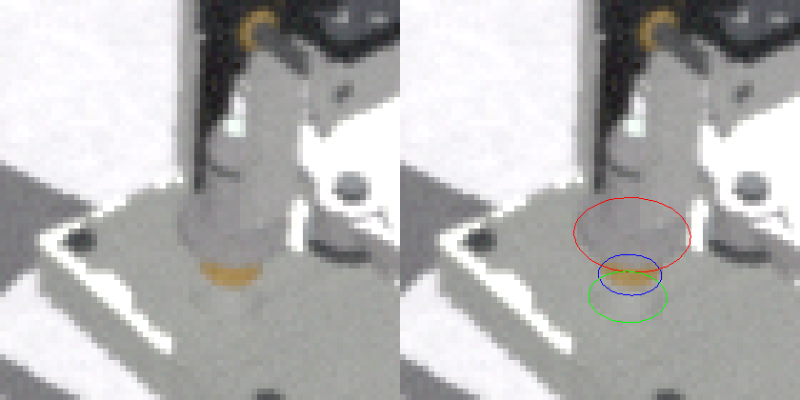

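Request:
move_arm:
  increments:
    - [[0,-0.004,0,0.03,0,0,0],[0,-0.004,0,0.06,0,0,0],[0,-0.004,0,0.08,0,0,0],[0,-0.004,0,0.1,0,0,0],[0,-0.004,0,0.12,0,0,0],[0,-0.004,0,0.12,0,0,0]]

```text
time: 6.88
tool_pos: [0.5829, 0.0705, 0.259]
ee_rot: [3.139, 0.0, 1.3]
wrist_force: [-0.1, 0.4, -1.2]
width: 0.0259
```

Request:
move_arm:
  increments:
    - [[0,0,0,0.01,0,0,0],[0,0,0,0.02,0,0,0],[0,0,0,0.03,0,0,0],[0,0,0,0.03,0,0,0]]

```text
time: 7.22
tool_pos: [0.5831, 0.0705, 0.2564]
ee_rot: [3.138, 0.0, 1.3]
wrist_force: [-0.2, -0.9, -1.1]
width: 0.0255
```

Request:
move_arm:
  increments:
    - [[0,0,0,0.01,0,0,0],[0,0,0,0.02,0,0,0],[0,0,0,0.03,0,0,0],[0,0,0,0.03,0,0,0]]

```text
time: 7.55
tool_pos: [0.5831, 0.0705, 0.2533]
ee_rot: [3.138, 0.0, 1.3]
wrist_force: [0.1, 0.5, -2.6]
width: 0.0256
```

Request:
move_arm:
  increments:
    - [[0,0,0,0.01,0,0,0],[0,0,0,0.02,0,0,0],[0,0,0,0.03,0,0,0],[0,0,0,0.03,0,0,0]]

```text
time: 7.88
tool_pos: [0.5831, 0.0705, 0.2503]
ee_rot: [3.139, 0.0, 1.3]
wrist_force: [0.7, -0.2, -1.5]
width: 0.0256
```

Request:
move_arm:
  increments:
    - [[0,0,0,0.015,0,0,0],[0,0,0,0.03,0,0,0],[0,0,0,0.045,0,0,0],[0,0,0,0.055,0,0,0],[0,0,0,0.055,0,0,0]]

```text
time: 8.3
tool_pos: [0.5831, 0.0705, 0.2446]
ee_rot: [3.139, 0.0, 1.3]
wrist_force: [-0.8, 0.5, -1.4]
width: 0.0254
```

Request:
move_arm:
  increments:
    - [[0,0,0,0.01,0,0,0],[0,0,0,0.02,0,0,0],[0,0,0,0.03,0,0,0],[0,0,0,0.03,0,0,0]]

```text
time: 8.63
tool_pos: [0.5831, 0.0705, 0.2418]
ee_rot: [3.139, 0.0, 1.3]
wrist_force: [0.2, 0.2, -1.1]
width: 0.0255
```

Request:
move_arm:
  increments:
    - [[0,0,0,0.005,0,0,0],[0,0,0,0.01,0,0,0],[0,0,0,0.01,0,0,0]]

```text
time: 8.88
tool_pos: [0.5831, 0.0705, 0.2409]
ee_rot: [3.138, -0.0, 1.3]
wrist_force: [0.5, -0.3, -0.8]
width: 0.0253
```

Request:
move_arm:
  increments:
    - [[0,0,0,0.004,0,0,0],[0,0,0,0.008,0,0,0],[0,0,0,0.008,0,0,0]]

```text
time: 9.13
tool_pos: [0.5832, 0.0705, 0.2403]
ee_rot: [3.138, -0.0, 1.3]
wrist_force: [-0.4, -1.0, -1.2]
width: 0.0255
```

Request:
move_arm:
  increments:
    - [[0,0,0,0.004,0,0,0],[0,0,0,0.007,0,0,0],[0,0,0,0.007,0,0,0]]

```text
time: 9.38
tool_pos: [0.5832, 0.0705, 0.2402]
ee_rot: [3.138, -0.0, 1.3]
wrist_force: [-1.7, 0.2, 1.9]
width: 0.0257
```

Request:
move_arm:
  increments:
    - [[0,0,0,0.004,0,0,0],[0,0,0,0.007,0,0,0],[0,0,0,0.007,0,0,0]]

```text
time: 9.63
tool_pos: [0.5831, 0.0705, 0.2401]
ee_rot: [3.138, -0.0, 1.3]
wrist_force: [-3.6, -0.1, 6.7]
width: 0.0252
```

Contact came at TCP z 0.240, the height expected for a seated collar, with about 7 N. I release.

Request:
move_arm:
  increments:
    - [[0.15,0,0,0,0,0,0],[0.3,0,0,0,0,0,0],[0.5,0,0,0,0,0,0],[0.5,0,0,0,0,0,0],[0.5,0,0,0,0,0,0],[0.5,0,0,0,0,0,0]]

```text
time: 10.13
tool_pos: [0.5832, 0.0705, 0.2385]
ee_rot: [3.139, -0.0, 1.3]
wrist_force: [0.3, 0.3, -0.2]
width: 0.0468
```

Request:
move_arm:
  increments:
    - [[0.5,0,0,-0.2,0,0,0],[0.5,0,0,-0.5,0,0,0],[0.5,0,0,-0.8,0,0,0],[0.5,0,0,-1.0,0,0,0],[0.4,0,0,-1.0,0,0,0]]

```text
time: 10.55
tool_pos: [0.5839, 0.0706, 0.345]
ee_rot: [3.128, -0.003, 1.3]
wrist_force: [-0.0, -0.8, 0.3]
width: 0.043
```

```bash
python3 nx.py .5832 .0711 .26 1.30
python3 - <<'E'
from h import *
N=(.5832,.0711)
rs=[(ring(N,.022,.034),(0,0,255)),(ring(N,.013,.068),(0,255,0))]
b=(295,205,365,275);n='scene'
p,d=robot.snapshot(n);p=p[:,:,::-1].copy()
p=np.clip(p*1.4,0,255).astype(np.uint8)
cv2.imwrite('pics/p6.png',np.hstack([cv2.resize(over(n,p,[],b,6),(400,400)),cv2.resize(over(n,p,rs,b,6),(400,400))]))
E
```

```text
t 10.55 pos [0.5839 0.0706 0.345 ] rpy [ 3.1278 -0.0034  1.3004] w 0.043 F [-0.03 -0.76  0.31] J [ 0.02  0.19  1.38 -0.    1.56  0.29]
shift [-0.   -0.02  0.85] turn [ 0.0088 -0.0021  0.0002] shift at target frame [ 0.003 -0.008  0.85 ]
```

View pics/p6.png

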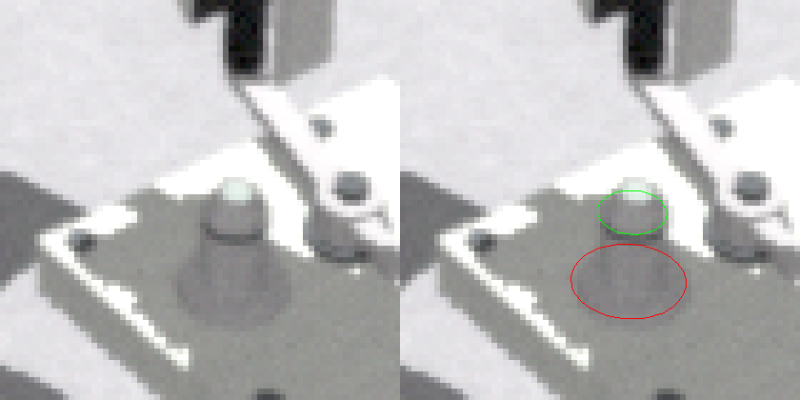

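The lens stands upright in the nest, its collar on the plate and the overlay within about 1 px. Before pushing, I estimate from the first pictures where the stop screw's tip lies.

```bash
python3 - <<'E'
from h import *
N=np.array((.5832,.0711));yaw=-.268
py=np.array([-np.sin(yaw),np.cos(yaw)]);px=np.array([np.cos(yaw),np.sin(yaw)]);C=N+.05*py
B=C+.034*px+.08*py;piv=N+.06*py
print('piv',piv,'grip r',np.hypot(*(np.array([.5155,.172])-piv)))
a=[]
for n,b in(('top',(230,180,270,220)),('scene',(365,210,415,260))):
    im=np.load(f'pics/{n}0.npz')['p'][:,:,::-1].copy();rs=[]
    for L,c in((.02,(0,0,255)),(.025,(0,255,0)),(.03,(255,0,0)),(.035,(0,255,255))):
        t=B-L*px; rs.append((np.array([np.r_[t-.006*py,.0405],np.r_[t+.006*py,.0405]]),c))
    a+=[cv2.resize(over(n,im,r,b,10),(300,300),interpolation=0) for r in([],rs)]
cv2.imwrite('pics/s1.png',np.vstack([np.hstack(a[:2]),np.hstack(a[2:])]))
E
```

```text
piv [0.5990882  0.12895815] grip r 0.09401908678576842
```

View pics/s1.png

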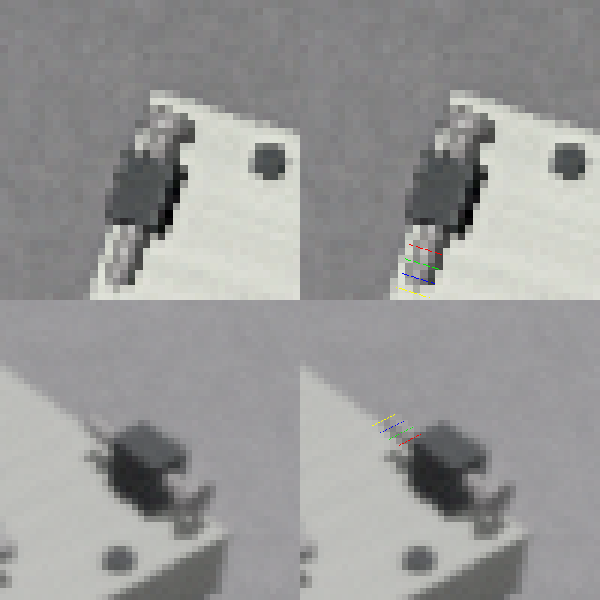

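The tip sits near 31 mm from the block's centre, which gives a stop at about θ ≈ 1.36 rad in world. I only use that to decide where to slow down. Now I straddle the post with the open jaws.

```bash
python3 nx.py .5155 .172 .345 2.666
```

```text
t 10.6 pos [0.5834 0.0706 0.342 ] rpy [ 3.1320e+00 -2.0000e-03  1.3003e+00] w 0.0401 F [ 0.06  0.94 -0.79] J [ 0.02  0.19  1.38 -0.    1.56  0.29]
shift [ 0.796 -0.925 -0.037] turn [ 0.006   0.0031 -0.8694] shift at target frame [ 1.068  0.59  -0.03 ]
```

Request:
move_arm:
  increments:
    - [[0.45,0.1,-0.12,0,0,0,-0.07],[0.45,0.2,-0.23,0,0,0,-0.14],[0.45,0.3,-0.35,0,0,0,-0.21],[0.45,0.4,-0.46,0,0,0,-0.28],[0.45,0.5,-0.58,0,0,0,-0.35],[0.45,0.6,-0.7,0,0,0,-0.42],[0.45,0.7,-0.81,0,0,0,-0.5],[0.45,0.796,-0.925,0,0,0,-0.57]]

```text
time: 11.27
tool_pos: [0.5141, 0.1725, 0.3358]
ee_rot: [-3.14, 0.001, 2.202]
wrist_force: [0.7, 0.5, -0.2]
width: 0.0422
```

```bash
python3 nx.py .5155 .172 .345 2.666
```

```text
t 11.27 pos [0.5141 0.1725 0.3358] rpy [-3.1398e+00  8.0000e-04  2.2016e+00] w 0.0422 F [ 0.74  0.5  -0.16] J [ 0.22  0.09  1.5  -0.    1.55 -0.41]
shift [-0.012  0.008 -0.092] turn [-1.200e-03  2.000e-04 -2.957e-01] shift at target frame [-0.014  0.002 -0.092]
```

Request:
move_arm:
  increments:
    - [[0.45,-0.01,0.005,0,0,0,-0.08],[0.45,-0.01,0.005,0,0,0,-0.15],[0.45,-0.01,0.005,0,0,0,-0.23],[0.45,-0.01,0.005,0,0,0,-0.296],[0.45,-0.01,0.005,0,0,0,-0.296],[0.45,-0.01,0.005,0,0,0,-0.296]]

```text
time: 11.77
tool_pos: [0.5157, 0.1714, 0.3366]
ee_rot: [-3.14, 0.001, 2.658]
wrist_force: [0.6, 0.1, -0.3]
width: 0.0428
```

```bash
python3 nx.py .5155 .172 .261 2.666
python3 - <<'E'
from h import *
a=[]
for n,b in(('top',(215,200,315,300)),('scene',(290,150,390,250))):
    p,d=robot.snapshot(n);a.append(cv2.resize(p[b[1]:b[3],b[0]:b[2],::-1],(400,400),interpolation=3))
cv2.imwrite('pics/p7.png',np.hstack(a))
E
```

```text
t 11.77 pos [0.5157 0.1714 0.3366] rpy [-3.1403e+00  7.0000e-04  2.6579e+00] w 0.0428 F [ 0.56  0.11 -0.33] J [ 0.22  0.1   1.5  -0.    1.55 -0.87]
shift [0.005 0.005 0.756] turn [-0.0008  0.0005 -0.0052] shift at target frame [0.004 0.004 0.756]
```

View pics/p7.png

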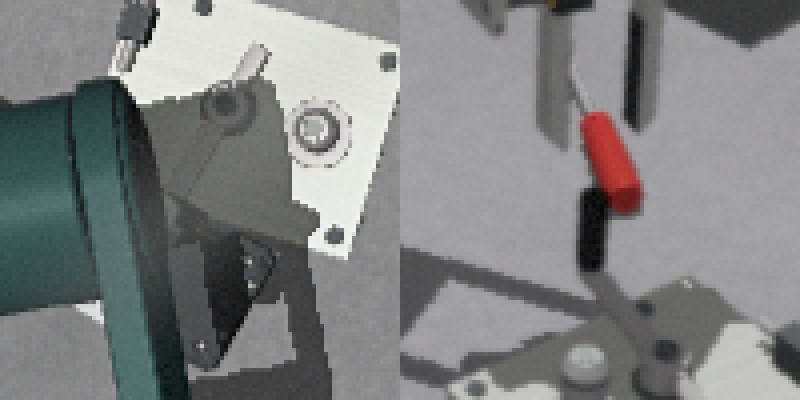

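The scene view shows the jaws at (555–640,100) straddling directly above the post at (593,225). In the top view the lens's collar is concentric in the nest. I lower around the post.

Request:
move_arm:
  increments:
    - [[0.45,0.005,0.0,0.2,0,0,0],[0.45,0.005,0.0,0.4,0,0,0],[0.45,0.005,0.0,0.6,0,0,0],[0.45,0.005,0.0,0.7,0,0,0],[0.45,0.005,0.0,0.755,0,0,0],[0.45,0.005,0.0,0.755,0,0,0]]

```text
time: 12.37
tool_pos: [0.5154, 0.1715, 0.2616]
ee_rot: [-3.141, 0.001, 2.66]
wrist_force: [-0.4, -0.7, -0.2]
width: 0.0421
```

```bash
cat > lv.py <<'E'
import sys,numpy as np
from scipy.spatial.transform import Rotation as Ro
from bench import robot
o=robot.get_obs();piv=np.array([.5991,.1290]);p=o['tool_pos'][:2];yaw=o['ee_rot'][2]
v=p-piv;th=np.arctan2(v[1],v[0]);t=np.array([np.sin(th),-np.cos(th)]);R=Ro.from_euler('xyz',o['ee_rot'])
F=o['wrist_force'][:2];print('t',round(o['time'],2),'z',o['tool_pos'][2].round(4),'r',np.hypot(*v).round(4),'th',th.round(4),'yaw',yaw.round(3),'Ftan(on tool)',(F@t).round(2),'Frad',(F@v/np.hypot(*v)).round(2),'Fz',o['wrist_force'][2].round(2),'w',round(o['width'],4))
for a in map(float,sys.argv[1:]):
    q=np.r_[piv+.095*np.array([np.cos(a),np.sin(a)]),.261]
    s=R.inv().apply(q-o['tool_pos'])/.1;r=(R.inv()*Ro.from_euler('xyz',[np.pi,0,a])).as_rotvec()/(np.pi/2)
    print(a,s.round(3),r.round(3))
E
python3 lv.py 2.6 2.5 2.4 2.3 2.2 2.1 2.0 1.9 1.8 1.7
```

```text
t 12.37 z 0.2616 r 0.0938 th 2.6714 yaw 2.66 Ftan(on tool) -0.76 Frad 0.03 Fz -0.17 w 0.0421
2.6 [0.01  0.068 0.006] [-0.001  0.001  0.038]
2.5 [-0.     0.162  0.006] [-0.001  0.001  0.102]
2.4 [-0.02   0.255  0.006] [-0.001  0.001  0.165]
2.3 [-0.049  0.345  0.006] [-0.001  0.001  0.229]
2.2 [-0.087  0.432  0.006] [-0.001  0.001  0.293]
2.1 [-0.133  0.515  0.006] [-0.     0.001  0.356]
2.0 [-0.188  0.593  0.006] [-0.     0.001  0.42 ]
1.9 [-0.25   0.665  0.006] [-0.     0.001  0.484]
1.8 [-0.318  0.731  0.006] [-0.     0.001  0.547]
1.7 [-0.393  0.789  0.006] [-0.     0.001  0.611]
```

Request:
move_arm:
  increments:
    - [[0.35,0.008,0.0,0.006,0,0,0],[0.26,0.008,0.0,0.006,0,0,0],[0.26,0.008,0.0,0.006,0,0,0],[0.26,0.008,0.0,0.006,0,0,0]]

```text
time: 12.7
tool_pos: [0.5154, 0.1721, 0.2636]
ee_rot: [3.139, 0.005, 2.661]
wrist_force: [0.1, -0.1, 0.2]
width: 0.0248
```

```bash
python3 lv.py 2.6 2.5 2.4 2.3 2.2 2.1
```

```text
t 12.7 z 0.2636 r 0.0942 th 2.6662 yaw 2.661 Ftan(on tool) -0.07 Frad -0.16 Fz 0.18 w 0.0248
2.6 [0.007 0.063 0.026] [0.001 0.003 0.039]
2.5 [-0.004  0.157  0.027] [0.002 0.003 0.102]
2.4 [-0.024  0.25   0.027] [0.002 0.003 0.166]
2.3 [-0.053  0.34   0.027] [0.002 0.003 0.23 ]
2.2 [-0.091  0.427  0.028] [0.002 0.003 0.293]
2.1 [-0.137  0.51   0.028] [0.002 0.003 0.357]
```

Request:
move_arm:
  increments:
    - [[0.26,0.007,0.063,0.02,0,0,0.039],[0.26,0.0,0.11,0.02,0,0,0.07],[0.26,-0.004,0.157,0.02,0,0,0.102],[0.26,-0.014,0.203,0.02,0,0,0.134],[0.26,-0.024,0.25,0.02,0,0,0.166],[0.26,-0.038,0.295,0.02,0,0,0.198],[0.26,-0.053,0.34,0.02,0,0,0.23]]

```text
time: 13.28
tool_pos: [0.5355, 0.1995, 0.2612]
ee_rot: [3.141, 0.004, 2.297]
wrist_force: [-1.6, -2.8, 1.0]
width: 0.0243
```

```bash
python3 lv.py 2.3 2.2 2.1 2 1.9 1.8 1.7
```

```text
t 13.28 z 0.2612 r 0.0949 th 2.3048 yaw 2.297 Ftan(on tool) -3.07 Frad -0.95 Fz 0.96 w 0.0243
2.3 [0.001 0.005 0.002] [ 0.001  0.002 -0.002]
2.2 [-0.003  0.099  0.002] [0.001 0.002 0.062]
2.1 [-0.017  0.193  0.002] [0.001 0.002 0.125]
2.0 [-0.041  0.285  0.002] [0.001 0.002 0.189]
1.9 [-0.073  0.375  0.002] [0.001 0.002 0.253]
1.8 [-0.114  0.46   0.002] [0.001 0.002 0.316]
1.7 [-0.163  0.542  0.003] [0.001 0.002 0.38 ]
```

The tool pushes the post with about 3 N, as specified. I continue along the arc.

Request:
move_arm:
  increments:
    - [[0.26,-0.003,0.06,0.0,0,0,0.04],[0.26,-0.007,0.13,0.0,0,0,0.083],[0.26,-0.017,0.193,0.0,0,0,0.125],[0.26,-0.041,0.285,0.0,0,0,0.189],[0.26,-0.073,0.375,0.0,0,0,0.253],[0.26,-0.114,0.46,0.0,0,0,0.316],[0.26,-0.138,0.5,0.0,0,0,0.348],[0.26,-0.163,0.542,0.0,0,0,0.38]]

```text
time: 13.95
tool_pos: [0.5869, 0.2234, 0.261]
ee_rot: [3.14, 0.002, 1.7]
wrist_force: [-2.3, -1.7, 0.1]
width: 0.0245
```

```bash
python3 lv.py 1.7 1.65 1.6 1.55 1.5 1.45
```

```text
t 13.95 z 0.261 r 0.0952 th 1.6997 yaw 1.7 Ftan(on tool) -2.54 Frad -1.34 Fz 0.1 w 0.0245
1.7 [-0.002 -0.     0.   ] [ 0.001  0.002 -0.   ]
1.65 [-0.003  0.047  0.   ] [0.001 0.002 0.032]
1.6 [-0.006  0.095  0.001] [0.001 0.002 0.064]
1.55 [-0.012  0.142  0.001] [0.001 0.001 0.095]
1.5 [-0.02   0.188  0.001] [0.001 0.001 0.127]
1.45 [-0.031  0.235  0.001] [0.001 0.001 0.159]
```

Request:
move_arm:
  increments:
    - [[0.26,-0.002,0.03,0,0,0,0.02],[0.26,-0.004,0.06,0,0,0,0.04],[0.26,-0.006,0.095,0,0,0,0.064],[0.26,-0.01,0.13,0,0,0,0.087],[0.26,-0.015,0.16,0,0,0,0.108],[0.26,-0.02,0.188,0,0,0,0.127],[0.26,-0.02,0.188,0,0,0,0.127]]

```text
time: 14.53
tool_pos: [0.6058, 0.2238, 0.261]
ee_rot: [3.139, 0.001, 1.502]
wrist_force: [-0.9, -1.4, -0.3]
width: 0.0245
```

```bash
python3 lv.py 1.5 1.45 1.43 1.4 1.35 1.3;python3 - <<'E'
from h import *
a=[]
for n,b in(('top',(215,170,315,270)),('scene',(320,180,420,280))):
    p,d=robot.snapshot(n);a.append(cv2.resize(p[b[1]:b[3],b[0]:b[2],::-1],(400,400),interpolation=3))
cv2.imwrite('pics/p8.png',np.hstack(a))
E
```

```text
t 14.53 z 0.261 r 0.0951 th 1.5007 yaw 1.502 Ftan(on tool) -0.81 Frad -1.45 Fz -0.28 w 0.0245
1.5 [-0.001  0.001  0.   ] [0.002 0.001 0.001]
1.45 [-0.002  0.048  0.001] [0.002 0.001 0.033]
1.43 [-0.003  0.067  0.001] [0.002 0.001 0.046]
1.4 [-0.006  0.095  0.001] [0.002 0.001 0.065]
1.35 [-0.012  0.143  0.001] [0.002 0.001 0.097]
1.3 [-0.02   0.189  0.001] [0.002 0.001 0.129]
```

View pics/p8.png

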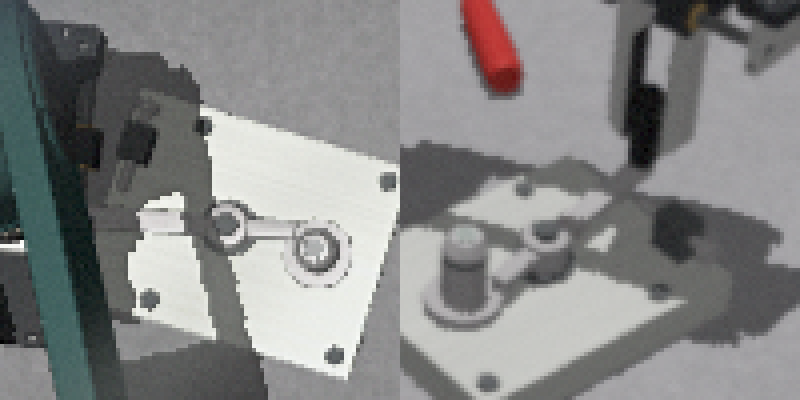

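The lever is almost closed, with the hold-down finger over the collar and the stop block at (138,143) in the top crop. From here I take small felt steps.

Request:
move_arm:
  increments:
    - [[0.26,-0.001,0.01,0,0,0,0.007],[0.26,-0.001,0.02,0,0,0,0.014],[0.26,-0.001,0.03,0,0,0,0.021],[0.26,-0.002,0.04,0,0,0,0.028],[0.26,-0.002,0.04,0,0,0,0.028]]

```text
time: 15.05
tool_pos: [0.6098, 0.2236, 0.2609]
ee_rot: [3.138, 0.0, 1.458]
wrist_force: [-1.5, -1.3, 1.6]
width: 0.0242
```

```bash
python3 lv.py 1.44
```

```text
t 15.05 z 0.2609 r 0.0952 th 1.4584 yaw 1.458 Ftan(on tool) -1.36 Frad -1.47 Fz 1.58 w 0.0242
1.44 [-0.003  0.017 -0.001] [0.002 0.    0.012]
```

Request:
move_arm:
  increments:
    - [[0.26,0,0.006,0,0,0,0.004],[0.26,0,0.012,0,0,0,0.008],[0.26,0,0.018,0,0,0,0.012],[0.26,0,0.018,0,0,0,0.012]]

```text
time: 15.38
tool_pos: [0.6116, 0.2235, 0.2608]
ee_rot: [3.138, 0.0, 1.44]
wrist_force: [-2.9, -1.1, 1.0]
width: 0.0244
```

```bash
python3 lv.py 1.43
```

```text
t 15.38 z 0.2608 r 0.0953 th 1.4395 yaw 1.44 Ftan(on tool) -2.74 Frad -1.5 Fz 1.0 w 0.0244
1.43 [-0.003  0.009 -0.002] [0.002 0.    0.006]
```

Request:
move_arm:
  increments:
    - [[0.26,0,0.006,0,0,0,0.004],[0.26,0,0.012,0,0,0,0.008],[0.26,0,0.012,0,0,0,0.008]]

```text
time: 15.63
tool_pos: [0.6127, 0.2233, 0.2608]
ee_rot: [3.138, 0.0, 1.427]
wrist_force: [-2.1, 0.1, 2.2]
width: 0.0247
```

```bash
python3 lv.py 1.42
```

```text
t 15.63 z 0.2608 r 0.0953 th 1.4271 yaw 1.427 Ftan(on tool) -2.14 Frad -0.21 Fz 2.17 w 0.0247
1.42 [-0.003  0.007 -0.002] [0.002 0.    0.005]
```

Request:
move_arm:
  increments:
    - [[0.26,0,0.006,0,0,0,0.004],[0.26,0,0.012,0,0,0,0.008],[0.26,0,0.012,0,0,0,0.008]]

```text
time: 15.88
tool_pos: [0.614, 0.2231, 0.2608]
ee_rot: [3.138, 0.0, 1.415]
wrist_force: [-2.3, -0.3, 1.8]
width: 0.0246
```

Request:
move_arm:
  increments:
    - [[0.26,0,0.006,0,0,0,0.004],[0.26,0,0.012,0,0,0,0.008],[0.26,0,0.012,0,0,0,0.008]]

```text
time: 16.13
tool_pos: [0.6151, 0.2229, 0.2608]
ee_rot: [3.138, 0.0, 1.402]
wrist_force: [-2.3, 0.2, 1.6]
width: 0.0249
```

Request:
move_arm:
  increments:
    - [[0.26,0,0.006,0,0,0,0.004],[0.26,0,0.012,0,0,0,0.008],[0.26,0,0.012,0,0,0,0.008]]

```text
time: 16.38
tool_pos: [0.6163, 0.2227, 0.2608]
ee_rot: [3.138, 0.0, 1.389]
wrist_force: [-1.8, -0.2, 1.4]
width: 0.0242
```

Request:
move_arm:
  increments:
    - [[0.26,0,0.006,0,0,0,0.004],[0.26,0,0.011,0,0,0,0.008],[0.26,0,0.011,0,0,0,0.008]]

```text
time: 16.63
tool_pos: [0.6174, 0.2225, 0.2608]
ee_rot: [3.138, 0.0, 1.377]
wrist_force: [-1.9, 0.1, 2.5]
width: 0.0242
```

Request:
move_arm:
  increments:
    - [[0.26,0,0.005,0,0,0,0.0035],[0.26,0,0.01,0,0,0,0.007],[0.26,0,0.01,0,0,0,0.007]]

```text
time: 16.88
tool_pos: [0.6184, 0.2223, 0.2608]
ee_rot: [3.138, 0.0, 1.366]
wrist_force: [-2.8, 0.0, 2.6]
width: 0.0246
```

Request:
move_arm:
  increments:
    - [[0.26,0,0.005,0,0,0,0.0035],[0.26,0,0.01,0,0,0,0.007],[0.26,0,0.01,0,0,0,0.007]]

```text
time: 17.13
tool_pos: [0.6191, 0.2221, 0.2607]
ee_rot: [3.139, 0.0, 1.355]
wrist_force: [-4.0, -0.3, 2.1]
width: 0.0247
```

Force is starting to rise and the tool moved only 0.7 of 1.0 mm, so I switch to half-millimetre steps.

Request:
move_arm:
  increments:
    - [[0.26,0,0.003,0,0,0,0],[0.26,0,0.005,0,0,0,0],[0.26,0,0.005,0,0,0,0]]

```text
time: 17.38
tool_pos: [0.6194, 0.2221, 0.2607]
ee_rot: [3.14, 0.0, 1.355]
wrist_force: [-4.8, -0.9, 2.7]
width: 0.0246
```

Request:
move_arm:
  increments:
    - [[0.26,0,0.003,0,0,0,0],[0.26,0,0.005,0,0,0,0],[0.26,0,0.005,0,0,0,0]]

```text
time: 17.63
tool_pos: [0.6197, 0.2221, 0.2607]
ee_rot: [3.141, 0.0, 1.356]
wrist_force: [-5.1, 0.2, 4.3]
width: 0.0242
```

```bash
python3 lv.py 1.33
```

```text
t 17.63 z 0.2607 r 0.0953 th 1.3533 yaw 1.356 Ftan(on tool) -5.05 Frad -0.96 Fz 4.25 w 0.0242
1.33 [-0.004  0.022 -0.003] [0.001 0.    0.016]
```

Request:
move_arm:
  increments:
    - [[0.26,0,0.003,0,0,0,0],[0.26,0,0.006,0,0,0,0],[0.26,0,0.006,0,0,0,0]]

```text
time: 17.88
tool_pos: [0.62, 0.2221, 0.2607]
ee_rot: [-3.142, 0.001, 1.356]
wrist_force: [-7.2, 0.9, 4.3]
width: 0.0245
```

Request:
move_arm:
  increments:
    - [[0.26,0,0.003,0,0,0,0],[0.26,0,0.006,0,0,0,0],[0.26,0,0.006,0,0,0,0]]

```text
time: 18.13
tool_pos: [0.6203, 0.222, 0.2607]
ee_rot: [-3.141, 0.001, 1.356]
wrist_force: [-7.8, 0.4, 4.9]
width: 0.0244
```

Request:
move_arm:
  increments:
    - [[0.26,0,0.003,0,0,0,0],[0.26,0,0.006,0,0,0,0],[0.26,0,0.006,0,0,0,0],[0.26,0,0.006,0,0,0,0]]

```text
time: 18.47
tool_pos: [0.6206, 0.222, 0.2606]
ee_rot: [-3.139, 0.001, 1.356]
wrist_force: [-9.5, 0.1, 5.2]
width: 0.0245
```

Request:
move_arm:
  increments:
    - [[0.26,0,0.001,0,0,0,0],[0.26,0,0.002,0,0,0,0],[0.26,0,0.002,0,0,0,0],[0.26,0,0.002,0,0,0,0],[0.26,0,0.002,0,0,0,0],[0.26,0,0.002,0,0,0,0]]

```text
time: 18.97
tool_pos: [0.6207, 0.222, 0.2606]
ee_rot: [-3.139, 0.001, 1.356]
wrist_force: [-9.6, -0.3, 4.3]
width: 0.0243
```

```bash
python3 lv.py 1.33
```

```text
t 18.97 z 0.2606 r 0.0955 th 1.343 yaw 1.356 Ftan(on tool) -9.3 Frad -2.43 Fz 4.34 w 0.0243
1.33 [-0.005  0.012 -0.004] [-0.002  0.001  0.017]
```

The push holds steadily at about 9.5 N on the stop, near the angle predicted. I back off slowly, open and lift.

Request:
move_arm:
  increments:
    - [[0.26,0,-0.005,0,0,0,0],[0.26,0,-0.01,0,0,0,0],[0.26,0,-0.015,0,0,0,0],[0.26,0,-0.022,0,0,0,0],[0.26,0,-0.03,0,0,0,0],[0.26,0,-0.04,0,0,0,0],[0.26,0,-0.05,0,0,0,0],[0.26,0,-0.05,0,0,0,0]]

```text
time: 19.63
tool_pos: [0.6177, 0.2225, 0.2607]
ee_rot: [3.137, -0.0, 1.355]
wrist_force: [-0.0, 0.1, 0.2]
width: 0.0246
```

```bash
python3 lv.py 1.33
```

```text
t 19.63 z 0.2607 r 0.0953 th 1.3746 yaw 1.355 Ftan(on tool) -0.03 Frad 0.1 Fz 0.19 w 0.0246
1.33 [-0.003  0.042 -0.003] [ 0.003 -0.     0.016]
```

Request:
move_arm:
  increments:
    - [[0.4,0,0,0,0,0,0],[0.4,0,0,0,0,0,0],[0.4,0,0,0,0,0,0],[0.4,0,0,-0.2,0,0,0],[0.4,0,0,-0.5,0,0,0],[0.4,0,0,-0.8,0,0,0],[0.4,0,0,-1.0,0,0,0]]

```text
time: 20.22
tool_pos: [0.6172, 0.2226, 0.3641]
ee_rot: [3.135, -0.002, 1.355]
wrist_force: [0.8, -0.0, 0.9]
width: 0.0377
```

Request:
move_arm:
  increments:
    - [[0.4,-0.3,0,0,0,0,0],[0.4,-0.6,0,0,0,0,0],[0.4,-1.0,0,-0.1,0,0,0],[0.4,-1.0,-0.3,-0.1,0,0,0],[0.4,-1.0,-0.7,-0.1,0,0,0],[0.4,-1.0,-1.0,-0.1,0,0,0],[0.4,-1.0,-1.0,-0.1,0,0,0]]

```text
time: 20.8
tool_pos: [0.4939, 0.1468, 0.3704]
ee_rot: [3.141, -0.0, 1.357]
wrist_force: [1.2, -0.2, -0.1]
width: 0.0374
```

Request:
move_arm:
  increments:
    - [[0.4,-0.3,-0.3,0,0,0,0],[0.4,-0.6,-0.6,0,0,0,0],[0.4,-1.0,-1.0,0,0,0,0],[0.4,-1.0,-1.0,0,0,0,0],[0.4,-1.0,-1.0,0,0,0,0]]

```text
time: 21.22
tool_pos: [0.377, 0.0688, 0.3707]
ee_rot: [3.136, 0.001, 1.353]
wrist_force: [-0.9, 0.9, -0.0]
width: 0.0374
```

```bash
python3 - <<'E'
from h import *
N=np.array((.5832,.0711));print(robot.get_obs()['tool_pos'],robot.get_obs()['time'])
a=[]
for n,b in(('top',(225,180,325,280)),('scene',(310,190,410,290))):
    p,d=robot.snapshot(n);cv2.imwrite(f'pics/{n}9.png',p[:,:,::-1]);a.append(cv2.resize(p[b[1]:b[3],b[0]:b[2],::-1],(400,400),interpolation=3))
cv2.imwrite('pics/p9.png',np.hstack(a))
E
```

```text
[0.37703579 0.06882239 0.37068395] 21.2167
```

View pics/p9.png

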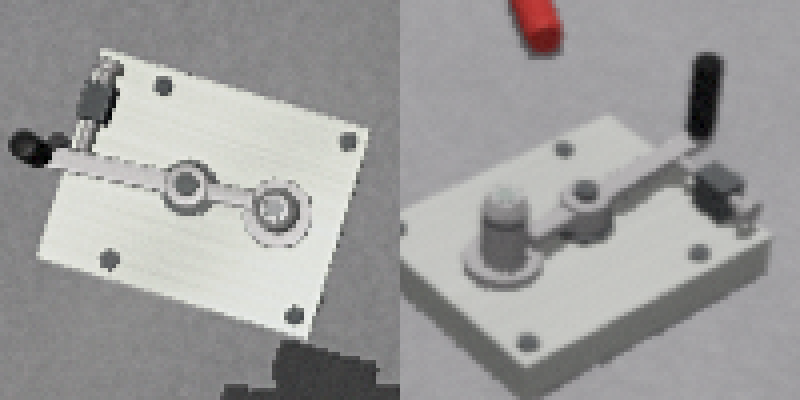

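View pics/top9.png

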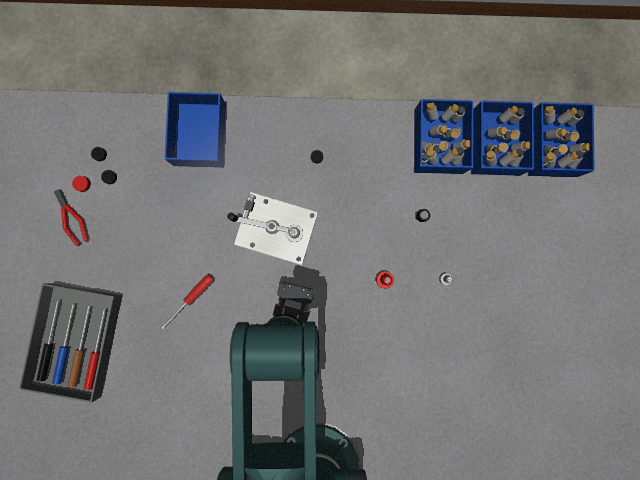

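The top view shows the lever arm at (240,218) against the screw tip and the lens concentric and upright in the nest at (294,233). The eyepiece (423,215), screwdriver (190,300) and cap (317,157) sit at their original pixels, and the gripper is clear. I hand in.

```bash
python3 -c "
from bench import robot
print(robot.close_job())"
```

```text
the job is handed in; nothing more can be done
None
```

I set the large silver lens, brass end down, into the nest and pressed the lever onto the stop screw. I handed the job in at about 21 s of the 67 s allowed; the hand-in gave no verdict.

- **Lens:** it met no resistance on the way down. The collar touched the plate at the expected height (TCP z 0.240 m) with about 7 N before I let go. In the last pictures it stands upright and centred in the nest.
- **Lever:** it took 2–3 N to swing. It met the screw at about 1.38 rad, where the pictures gave about 1.36 rad beforehand. I pushed in half-millimetre steps up to about 9.5 N on the handle, held that for about 0.5 s, then backed off slowly until the wrist force read zero.
- **Last checks:** the last pictures show the lever arm against the screw tip and the gripper clear of everything. The eyepiece, screwdriver and rubber cap are at the same pixels as at the start.
- **Not measured or off:** I could not read the lever-to-screw contact force directly. Contact after release is judged from the pictures only. Camera overlays and arm readings disagreed by up to about 1–2 mm, but no check failed.

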